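Hang the ultrasonic cleaner's parts basket on the drain hook

TASK

The cleaning cycle is over: lift the wire basket out of the ultrasonic cleaner by its bail, stand it upright in the open half of the drip tray and let go. Then take it again in a way that leaves the top of the bail free, and hang it by its bail in the dip of the drain hook, with the brass cap still lying in it. Never tip the basket, and leave the spray can, the drill index and the oil bottle where they are.

Things in the scene. Friction and masses are not known exactly. Their poses are not given: they have to be found in the camera images.
- cleaner: Benchtop ultrasonic cleaner, aluminium, fixed, standing on the 4 mm cardboard mat, 170 (x) x 150 (y) x 112 mm high; origin at the centre of its underside, x axis from its control panel to its back. Its open, empty well is 98 (x) x 92 (y) mm, centred, with vertical walls, its floor 25 mm above its underside. A drain cock projects 16 mm from its +y side.
- basket: Loose wire-mesh basket, open on top, 66 (x) x 60 (y) x 66 mm high, walls 4 mm, 0.21 to 0.36 kg; origin at the centre of its underside, z up. It stands in the cleaner's well, rim about 21 mm below the cleaner's top: only the bail can be reached there. In the open its flat +y and -y sides (60 mm apart) can be gripped below the bail's hinges, which lie on them 58 mm above its underside.
- bail (a joint): Lean of the bail (swinging wire handle), rad: 0 = straight up over the basket, positive = its top leans to the basket's +x, negative = to -x; range -1.2 to 1.2. It turns about an axis along the basket's y; the hinge is slightly stiff (about 0.015 Nm): the bail stays at the lean it is left at, but swings over when pushed.
- bail_top (a point): Middle of the bail's top bar: a straight grip sleeve along the basket's y axis, 10 mm in diameter, 34 mm long, 100 mm from the hinge axis (158 mm above the basket's underside when the bail is upright). Wire shoulders run down from its ends to legs 68 mm apart, wire 4.4 mm.
- brass_cap: Finned brass cap, 43 mm across, 30 mm high, 0.12 kg, loose, lying in the basket; origin at the centre of its underside.
- drain_stand: Fixed steel drip tray, 160 (x) x 270 (y) mm, floor 3 mm thick, lip 12 mm high, with a drain hook; origin at the centre of its underside on the bench, x axis away from the robot. A 10 mm post, 240 mm high, stands in its right half at x = +66, y = -70 mm and carries the hook arm at its top. The left half (+y) is open.
- hook_seat (a point): Where the middle of the bail's top bar sits when hung: stand's x = 0, y = -70, z = 229 mm, in the dip of an 8 mm round hook arm that runs along the stand's x axis. The arm comes from the post at +x; its free, upturned tip is 16 mm from the seat toward -x and its ball end reaches 241 mm above the bench. Axes as the stand.
- tray_open (a point): Centre of the open half of the drip tray, on its floor (stand's x = 0, y = +65, z = 3 mm); axes as the drain stand.
- spray_can: Loose spray can, 66 mm in diameter, 197 mm high, standing; origin at the centre of its underside. Leave alone.
- drill_index: Loose orange drill index box standing on edge, 32 x 115 x 136 mm; origin at the centre of its underside. Leave alone.
- oil_bottle: Loose closed oil bottle lying on its side on the bench behind the drip tray, 62 mm in diameter, 186 mm long; origin at the centre of its underside. Leave alone.

How it is judged (in metres and radians):
On the way, in this order (a step that is already met when the one before it is completed fails the run):
1. the basket is lifted clear above the cleaner (height (world z) of basket above 0.118 m), for 0.1 s.
2. the basket stands upright in the open half of the drip tray, let go (z of basket in the frame of drain_stand below 0.008 m and x of basket in the frame of drain_stand between -0.055 and 0.055 m and y of basket in the frame of drain_stand between 0 and 0.115 m and angle between basket's own z axis and vertical below 0.1 rad and contact force between basket and the fingers below 0.1 N), for 0.3 s.
At the end, for the whole second after the job is handed in: The basket hangs free by its bail in the dip of the drain hook (middle of the bail's top bar within 20 mm of the hook seat), carried by the hook alone, let go, within 0.3 rad of upright and at most still swinging gently (below 0.15 m/s), with the brass cap lying in it (distance between bail_top and hook_seat below 0.02 m and z of basket in the frame of drain_stand above 0.05 m and contact force between basket and drain_stand above 1.5 N and contact force between basket and the fingers below 0.1 N and angle between basket's own z axis and vertical below 0.3 rad and linear speed of basket below 0.15 m/s and horizontal distance between brass_cap and basket below 0.035 m and z of brass_cap in the frame of basket between 0 and 0.03 m); the robot touches nothing.
It fails at once if the basket is tipped by more than 0.6 rad (angle between basket's own z axis and vertical above 0.6 rad).
It fails at once if the spray can, the drill index or the oil bottle is moved by more than 30 mm (distance of any of spray_can, drill_index, oil_bottle from where it was at the start of the episode above 0.03 m).
It also fails if it takes over 72 s, if anything falls off the work surface, if the arm or the gripper's body presses on something with over 40 N, if the wrist force passes 120 N, or if a joint passes its speed limit or range.

ROBOT

A 6-joint arm with a two-finger parallel gripper is mounted at the origin on a cart in front of the work surface, level with it; the furniture and walls round the work are solid. World frame = base frame: x ahead of the robot, y to its left, z up, the work surface at z = 0. Lengths are in m, angles in degrees, forces in N, time in s.
With the tool pointing down it reaches from about 0.35 to 0.925 m from the base axis. Payload 6.4 kg.
Tool frame: the origin (TCP) lies midway between the tips of the shut fingers; the grasp point (between the pads) lies 19 mm behind it; z points along the fingers, y is the line along which they close (so a half turn about z gives the same grasp; the last joint's range is limited). The gripper opens to 94 mm and grips with 3 to 60 N. Pads are 16 mm wide; open, the fingers measure 119 mm over their backs; the gripper's body (75 mm by 177 mm) begins 78 mm behind the grasp point.
Start: joints at [-77.642, 14.043, 89.255, -0, 76.702, -9.975], TCP at [0.247, -0.601, 0.205] pointing down, gripper open.
Joint ranges: [-179.41, 179.41], [-58.25, 129.5], [7.25, 145.43], [-54.29, 234.29], [11.92, 165.04], [-157.13, 157.13]. Speed limits (degrees/s): [147.25, 147.25, 180, 180, 180, 180].

INTERFACE

Orientations are given as a 3x3 rotation matrix whose columns are the frame's x, y, z axes.
In Python, from workcell import env, viewer, probe_bus, workorder gives the robot as it stands (env), with the cameras (viewer), the readings (probe_bus) and the job (workorder).
- The arm moves only by the shell command python3 jog.py FILE [OPENING], which reads ROWS from the file FILE. ROWS is a JSON list that holds a single list of rows (three levels of brackets), with 1 to 12 rows, each of 6 numbers: dx, dy, dz in shares of 40 cm (1.0 is 40 cm), then a rotation vector rx, ry, rz in fractions of the full range, 1 being 2 rad; each row shifts and turns the commanded pose from where the row before left it, along the tool's axes as they then stand; what a row does not reach is not made up. A row lasts 1/12 s, in which the tool goes at most 0.0417 m and 7.16 degrees, less where a joint would pass 70% of its speed; a pose out of reach is approached as far as the arm can. OPENING is the finger opening in m, set as the command begins (- or left out keeps the last). The fingers move at their own pace and stop on an object; the grip force is fixed at half the most. Time passes only in rows, so rows that do not move let the fingers close. It prints the time, the measured TCP pose, the force, the opening and the grip force at its end. No shift or turn number may pass 1 either way. Input that does not fit is refused with a message, and nothing moves.
- probe_bus.get_state(): the state, without advancing time (a new reading comes with each control period).
- viewer.capture(name): name is "side" or "top"; returns (picture, depth): 480x640x3 uint8, blue, green, red; 480x640 float32, m along the optical axis (not along the pixel's ray), 0 where there is no reading.
- viewer.camera_model(name): a dict with "mtx" (3x3 intrinsics, pixels), "origin" and "orientation" of the camera in the world. Camera axes: x right, y down, z forward; pixel columns grow to the right and rows downward; lengths in m; the calibration is good to about 2 mm. A picture is of the moment at which its call begins. camera_model takes no time and is no camera call.
- workorder.job_done(): hands the job in; it is judged then, once.
The state is a dict: "time_s": time; "qpos": joint angles; "joint_vel": joint speeds; "effort": joint torques, N m; "tool_pos": TCP position; "eef_rot": TCP orientation; "ft_force": force on the tool from outside, world axes, zero at the start; "torque": the same for the moment, N m; "gripper_width": finger opening in m; "gripper_force": force on a finger pad.
Only numpy, scipy, OpenCV 4.12 (cv2) and the standard library are available. Lean on these libraries where they do the work, as an engineer would, in place of code of your own. Each camera call takes 0.05 s, during which the arm holds its last target. There are 200 camera calls.

## Working session

There is one attempt and no reset: what is moved stays moved. The work goes in short steps, Python scripts to look and compute and a shell command to move; the robot and the scene stay as the last step left them, time stands still between calls to the robot, and variables do not carry over. Pictures are saved under pics/ and viewed, at most 13 in all, crops included, and the job is handed in when it is done.

```bash
ls; mkdir -p pics
python3 - <<'E'
from workcell import env, viewer, probe_bus, workorder
import cv2,numpy as np
for n in("side","top"):
    p,d=viewer.capture(n); cv2.imwrite(f"pics/{n}0.png",p); np.save(f"/tmp/{n}0.npy",d); m=viewer.camera_model(n); print(n,m["mtx"],m["origin"],m["orientation"])
s=probe_bus.get_state();print(s["time_s"],s["tool_pos"],s["eef_rot"])
E
```

```text
jog.py
pics
workcell.py
side [[589.78081255   0.         321.49565813]
 [  0.         589.78081255 238.10396759]
 [  0.           0.           1.        ]] [0.00515388 1.07374671 1.01415042] [[-0.83851366 -0.32821298  0.43493803]
 [-0.54487067  0.50026026 -0.67294549]
 [ 0.00328724 -0.80125896 -0.59830868]]
top [[474.2151069    0.         315.07681216]
 [  0.         474.2151069  241.39343369]
 [  0.           0.           1.        ]] [0.48808322 0.09303203 1.05243146] [[ 0.00956569 -0.98436099  0.17590321]
 [-0.99975008 -0.00586001  0.02157399]
 [-0.0202058  -0.17606562 -0.98417103]]
0.1 [ 0.24687806 -0.60069803  0.20445565] [[ 9.24979246e-01  3.80017411e-01 -4.02138972e-04]
 [ 3.80017522e-01 -9.24977706e-01  1.71082266e-03]
 [ 2.78172813e-04 -1.73529531e-03 -9.99998456e-01]]
```

View pics/side0.png

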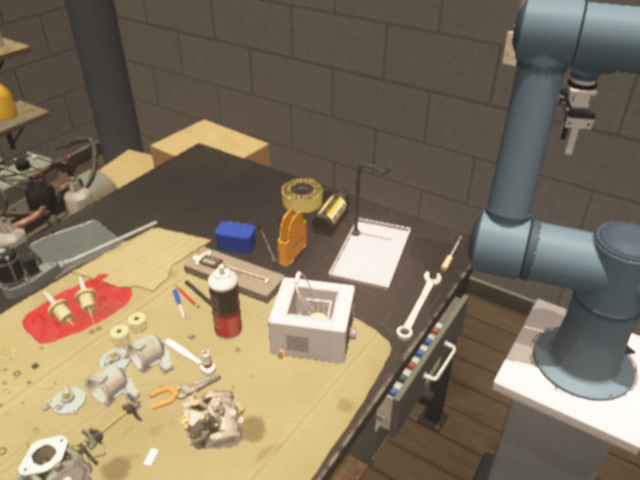

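View pics/top0.png

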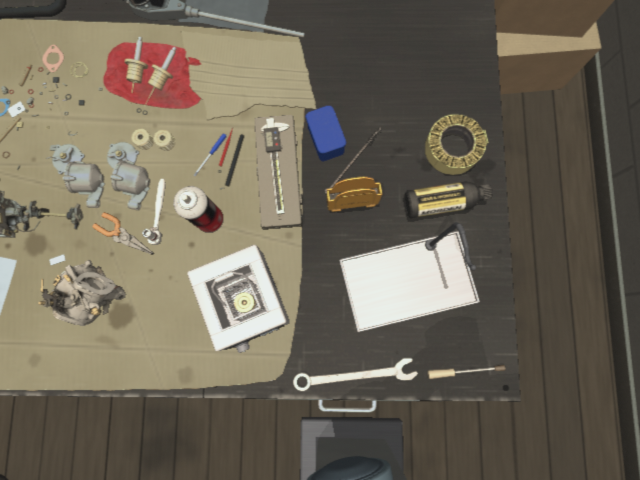

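Run:
```python
import cv2,numpy as np
t=cv2.imread("pics/top0.png");s=cv2.imread("pics/side0.png")
a=cv2.resize(t[235:355,180:300],(400,400),interpolation=3) 
b=cv2.resize(s[265:365,262:362],(400,400),interpolation=3)
cv2.imwrite("pics/c1.png",np.hstack([a,b]))
a=cv2.resize(t[215:340,335:485],(400,333),interpolation=3) 
b=cv2.resize(s[155:295,320:420],(286,400),interpolation=3)
o=np.zeros((400,690,3),np.uint8);o[:333,:400]=a;o[:,400:686]=b
cv2.imwrite("pics/c2.png",o)
```

```text
(no output)
```

View pics/c1.png

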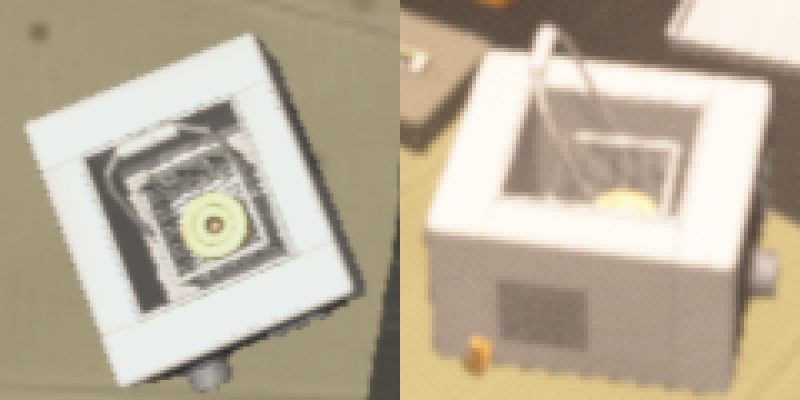

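View pics/c2.png

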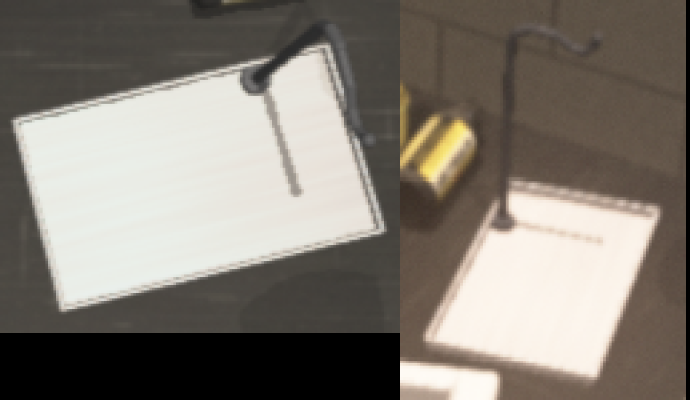

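```bash
cat > h.py <<'E'
from workcell import env, viewer, probe_bus, workorder
import cv2,numpy as np
def ray(n,u,v):
    m=viewer.camera_model(n); K=np.array(m["mtx"]);R=np.array(m["orientation"])
    return np.array(m["origin"]),R@np.linalg.solve(K,[u,v,1.])
def onz(n,u,v,z):
    o,d=ray(n,u,v); return o+d*(z-o[2])/d[2]
def tri(a,b):  # (u,v) top, (u,v) side
    o1,d1=ray("top",*a);o2,d2=ray("side",*b)
    t=np.linalg.lstsq(np.c_[d1,-d2],o2-o1,rcond=None)[0]
    p,q=o1+t[0]*d1,o2+t[1]*d2
    return (p+q)/2,np.linalg.norm(p-q)
def proj(n,p):
    m=viewer.camera_model(n);q=np.array(m["orientation"]).T@(np.array(p)-m["origin"]);q=np.array(m["mtx"])@q
    return q[:2]/q[2]
E
python3 - <<'E'
from h import *
np.set_printoptions(precision=4,suppress=True)
t=cv2.imread("pics/top0.png")
hsv=cv2.cvtColor(t,cv2.COLOR_BGR2HSV)
w=((hsv[...,2]>185)&(hsv[...,1]<50)).astype(np.uint8)
for nm,(x0,y0,x1,y1),z in(("clean",(180,235,300,355),.116),("tray",(335,215,485,340),.012)):
    m=np.zeros_like(w);m[y0:y1,x0:x1]=w[y0:y1,x0:x1]
    c=max(cv2.findContours(m,0,1)[0],key=cv2.contourArea)
    P=np.array([onz("top",*p[0],z)[:2] for p in c],np.float32)
    r=cv2.minAreaRect(P);print(nm,r)
T=lambda x,y:(180+x/3.333,235+y/3.333)
S=lambda x,y:(262+(x-400)/4,265+y/4)
# basket rim corners in top
for p in((135,180),(238,138),(270,240),(165,285)): print("rim",onz("top",*T(*p),.095))
print("cap",onz("top",*T(213,226),.06))
print("bail",tri(T(148,137),S(543,38)))
for q in((120,150),(178,125)): print("sl",onz("top",*T(*q),.185))
T2=lambda x,y:(335+x/2.667,215+y/2.667);S2=lambda x,y:(320+(x-400)/2.86,155+y/2.86)
print("tip",tri(T2(366,140),S2(597,40)));print("posttop",tri(T2(325,30),S2(512,32)));print("postbase",onz("top",*T2(256,80),.004),onz("side",*S2(503,222),.004))
d=np.load("/tmp/top0.npy")
print("dep",d[270:282:1,216:236:2])
E
```

```text
clean ((0.5442555546760559, 0.26980531215667725), (0.1673150509595871, 0.14770644903182983), 22.98319435119629)
tray ((0.5888384580612183, -0.08960142731666565), (0.16033996641635895, 0.27036038041114807), 14.121899604797363)
rim [0.5602 0.3045 0.095 ]
rim [0.5862 0.2426 0.095 ]
rim [0.5248 0.2212 0.095 ]
rim [0.4975 0.2836 0.095 ]
cap [0.5345 0.2619 0.06  ]
bail (array([0.5783, 0.2792, 0.1843]), np.float64(0.0023782949495609793))
sl [0.5699 0.2937 0.185 ]
sl [0.584  0.2621 0.185 ]
tip (array([ 0.5916, -0.1613,  0.2302]), np.float64(0.0019245297045618751))
posttop (array([ 0.6669, -0.1386,  0.2255]), np.float64(0.00503770324546759))
postbase [ 0.6688 -0.1429  0.004 ] [ 0.6703 -0.1396  0.004 ]
dep [[0.9469 0.944  0.9448 0.9456 0.9458 0.9462 0.9452 0.9455 0.9434 0.9421]
 [0.9495 0.9456 0.9452 0.9481 0.9451 0.9429 0.9492 0.9435 0.8805 0.9489]
 [0.9466 0.9459 0.9457 0.9449 0.9445 0.9433 0.9419 0.8796 0.8759 0.8808]
 [0.9432 0.9467 0.943  0.9452 0.9424 0.8804 0.8789 0.8753 0.8755 0.876 ]
 [0.9439 0.9464 0.943  0.9415 0.8805 0.8765 0.8752 0.8729 0.8769 0.9762]
 [0.9436 0.9456 0.9442 0.8816 0.878  0.8795 0.8749 0.8772 0.8784 0.9909]
 [0.9442 0.9426 0.8791 0.8739 0.8761 0.8769 0.8751 0.8801 0.8828 1.0004]
 [0.9444 0.8764 0.8781 0.8752 0.8745 0.8782 0.8742 0.9925 1.0005 1.014 ]
 [0.8756 0.8745 0.8757 0.8764 0.8747 0.8779 0.9959 1.0055 1.013  1.0262]
 [0.873  0.8779 0.8768 0.8769 0.875  0.9978 0.     1.0148 1.0281 1.029 ]
 [0.8745 0.8727 0.8738 0.8768 1.0013 1.0088 1.0165 1.0304 1.0281 1.0267]
 [0.8768 0.8746 0.8765 0.9994 1.0114 1.0223 1.0288 1.03   1.0262 1.0267]]
```

Run:
```python
from h import *
np.set_printoptions(precision=4,suppress=True)
d=np.load("/tmp/top0.npy")
def pt(u,v):
    o,r=ray("top",u,v);return o+r*d[v,u]
P=np.array([pt(u,v) for v in range(268,286) for u in range(212,238) if .868<d[v,u]<.886])
print(len(P),P.mean(0),P.min(0),P.max(0))
c=P[:,:2]-P[:,:2].mean(0);w,V=np.linalg.eigh(c.T@c);print(V[:,1])
# can, box, bottle
hi=[pt(u,v) for v in range(185,235) for u in range(170,225) if .8<d[v,u]<.92];hi=np.array(hi);print("can",len(hi),hi.mean(0),hi.max(0),hi.min(0))
hi=[pt(u,v) for v in range(170,220) for u in range(320,390) if .8<d[v,u]<1.0];hi=np.array(hi);print("box",len(hi),hi.mean(0),hi.max(0),hi.min(0))
hi=[pt(u,v) for v in range(175,222) for u in range(400,495) if .8<d[v,u]<1.0];hi=np.array(hi);print("bottle",len(hi),hi.mean(0),hi.max(0),hi.min(0))
```

```text
121 [0.5763 0.2797 0.1806] [0.5617 0.2572 0.1708] [0.5874 0.3037 0.1859]
[-0.4238  0.9058]
can 714 [0.719  0.3539 0.175 ] [0.7515 0.3849 0.2021] [0.6923 0.3266 0.1599]
box 595 [0.7676 0.0327 0.1106] [0.7882 0.0775 0.1382] [ 0.749  -0.0153  0.0829]<stdin>:12: RuntimeWarning: Mean of empty slice.
  ret = ret.dtype.type(ret / rcount)
Traceback (most recent call last):
ValueError: zero-size array to reduction operation maximum which has no identity
```

The rows are not in the units I measure in: shifts go in shares of 40 cm and turns go in shares of 2 rad. I convert before sending: -0.04 m / 0.4 = -0.1, -0.03 m / 0.4 = -0.075.

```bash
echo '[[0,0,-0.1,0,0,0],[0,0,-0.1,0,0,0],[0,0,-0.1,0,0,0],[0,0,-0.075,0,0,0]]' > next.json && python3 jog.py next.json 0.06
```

```text
refused: ROWS must be a list holding one list of rows, three levels of brackets. Nothing was moved.
```

I used the wrong layout. The manual says a list holding one list of rows, three levels of brackets; once more.

```bash
echo '[[[0,0,-0.1,0,0,0],[0,0,-0.1,0,0,0],[0,0,-0.1,0,0,0],[0,0,-0.075,0,0,0]]]' > next.json && python3 jog.py next.json 0.06; python3 -c "
from workcell import env, viewer, probe_bus, workorder;s=probe_bus.get_state();print(s['time_s'],list(s['qpos']),list(s['tool_pos']))"
```

```text
time_s: 0.43
tool_pos: [0.2471, -0.6015, 0.3589]
eef_rot: [[0.925, 0.38, 0.001], [0.38, -0.925, -0.003], [-0.0, 0.003, -1.0]]
ft_force: [0.4, 0.2, 0.1]
gripper_width: 0.0706
gripper_force: 0.0
0.4333 [np.float64(-77.63728811194585), np.float64(9.47411609623914), np.float64(78.76116829092723), np.float64(-0.00023127110211210007), np.float64(91.60982599004093), np.float64(-9.974432189173251)] [np.float64(0.24710286137949655), np.float64(-0.6014681392304049), np.float64(0.3588877011292094)]
```

Converted, -0.03 m / 0.4 = -0.075, 0.0278 m / 0.4 = 0.0695.

```bash
r="import json;from workcell import env, viewer, probe_bus, workorder;s=probe_bus.get_state();print(s['time_s'],[round(float(x),3) for x in s['qpos']],[round(float(x),4) for x in s['tool_pos']])"; echo "$r" > st.py
echo '[[[0.0695,-0.075,0,0,0,0],[0.0695,-0.075,0,0,0,0],[0.0695,-0.075,0,0,0,0],[0.0695,-0.075,0,0,0,0],[0.0695,-0.075,0,0,0,0],[0.0695,-0.075,0,0,0,0],[0.0695,-0.075,0,0,0,0],[0.0695,-0.075,0,0,0,0],[0.0695,-0.075,0,0,0,0],[0.0695,-0.075,0,0,0,0],[0.0695,-0.075,0,0,0,0],[0.0695,-0.075,0,0,0,0]]]' > next.json && python3 jog.py next.json && python3 st.py
echo '[[[0.0695,-0.075,0,0,0,0],[0.0695,-0.075,0,0,0,0],[0.0695,-0.075,0,0,0,0],[0.0695,-0.075,0,0,0,0],[0.0695,-0.075,0,0,0,0],[0.0695,-0.075,0,0,0,0],[0.0695,-0.075,0,0,0,0],[0.0695,-0.075,0,0,0,0],[0.0695,-0.075,0,0,0,0],[0.0695,-0.075,0,0,0,0],[0.0695,-0.075,0,0,0,0],[0,0,0,0,0,0]]]' > next.json && python3 jog.py next.json && python3 st.py
```

```text
time_s: 1.43
tool_pos: [0.4188, -0.1394, 0.3552]
eef_rot: [[0.925, 0.38, -0.0], [0.38, -0.925, 0.0], [0.0, -0.0, -1.0]]
ft_force: [0.4, -0.1, 1.3]
gripper_width: 0.0598
gripper_force: 0.0
1.4333 [-33.196, -20.197, 106.789, 0.002, 93.41, 34.496] [0.4188, -0.1394, 0.3552]
time_s: 2.43
tool_pos: [0.5765, 0.2853, 0.3525]
eef_rot: [[0.923, 0.385, -0.004], [0.385, -0.923, 0.001], [-0.003, -0.002, -1.0]]
ft_force: [0.0, 0.2, -0.1]
gripper_width: 0.06
gripper_force: 0.0
2.4333 [16.2, 8.795, 80.162, 0.102, 91.231, 83.551] [0.5765, 0.2853, 0.3525]
```

Converted, -7 degrees / 114.5916 = -0.0611.

```bash
echo '[[[0,0,0,0,0,-0.0611],[0,0,0,0,0,-0.0611],[0,0,0,0,0,-0.0611],[0,0,0,0,0,-0.0611],[0,0,0,0,0,-0.0611],[0,0,0,0,0,-0.0611],[0,0,0,0,0,-0.0611]]]' > next.json && python3 jog.py next.json && python3 st.py
echo '[[[0,0,0.05,0,0,-0.0611],[0,0,0.05,0,0,-0.0611],[0,0,0.05,0,0,-0.0611],[0,0,0.05,0,0,-0.0611],[0,0,0.05,0,0,-0.0611],[0,0,0,0,0,-0.0611],[0,0,0,0,0,0],[0,0,0,0,0,0]]]' > next.json && python3 jog.py next.json && python3 st.py
```

```text
time_s: 3.02
tool_pos: [0.576, 0.2794, 0.355]
eef_rot: [[0.315, 0.949, -0.001], [0.949, -0.315, -0.0], [-0.001, -0.001, -1.0]]
ft_force: [0.3, -1.4, -0.3]
gripper_width: 0.06
gripper_force: 0.0
3.0167 [15.754, 8.274, 80.492, -0.009, 91.291, 34.096] [0.576, 0.2794, 0.355]
time_s: 3.68
tool_pos: [0.5762, 0.2796, 0.2554]
eef_rot: [[-0.393, 0.92, -0.0], [0.92, 0.393, -0.0], [-0.0, -0.0, -1.0]]
ft_force: [-0.1, -0.8, -0.3]
gripper_width: 0.06
gripper_force: 0.0
3.6833 [15.763, 10.714, 87.885, -0.003, 81.411, -7.376] [0.5762, 0.2796, 0.2554]
```

Converted, 0.019 m / 0.4 = 0.0475.

```bash
echo '[[[0,0,0.0475,0,0,0],[0,0,0.0475,0,0,0],[0,0,0.0475,0,0,0],[0,0,0.0475,0,0,0],[0,0,0.0475,0,0,0],[0,0,0,0,0,0]]]' > next.json && python3 jog.py next.json && echo '[[[0,0,0,0,0,0],[0,0,0,0,0,0],[0,0,0,0,0,0],[0,0,0,0,0,0],[0,0,0,0,0,0],[0,0,0,0,0,0],[0,0,0,0,0,0],[0,0,0,0,0,0]]]' > next.json && python3 jog.py next.json 0.0 && python3 st.py
python3 - <<'E'
from h import *
p,d=viewer.capture("side");q,e=viewer.capture("top")
cv2.imwrite("pics/c3.png",np.hstack([cv2.resize(p[225:365,262:402],(400,400)),cv2.resize(q[235:355,180:300],(400,400))]))
E
```

```text
time_s: 4.18
tool_pos: [0.5743, 0.2792, 0.157]
eef_rot: [[-0.394, 0.919, -0.006], [0.919, 0.394, -0.002], [0.001, -0.006, -1.0]]
ft_force: [-0.6, -0.2, -0.3]
gripper_width: 0.06
gripper_force: 0.0
time_s: 4.85
tool_pos: [0.5764, 0.28, 0.1607]
eef_rot: [[-0.396, 0.918, 0.001], [0.918, 0.396, 0.0], [-0.0, 0.001, -1.0]]
ft_force: [0.9, -0.5, 0.0]
gripper_width: 0.0101
gripper_force: 0.4
4.85 [15.791, 15.165, 92.745, 0.003, 72.055, -7.541] [0.5764, 0.28, 0.1607]
```

View pics/c3.png

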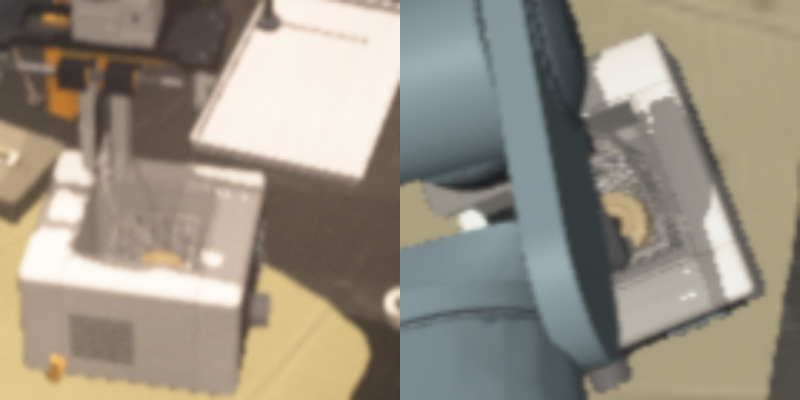

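Converted, -0.01 m / 0.4 = -0.025.

```bash
echo '[[[0,0,0,0,0,0],[0,0,0,0,0,0],[0,0,0,0,0,0],[0,0,-0.025,0,0,0],[0,0,-0.025,0,0,0],[0,0,-0.025,0,0,0],[0,0,-0.025,0,0,0],[0,0,0,0,0,0],[0,0,0,0,0,0]]]' > next.json && python3 jog.py next.json
python3 - <<'E'
from h import *
p,d=viewer.capture("side");q,e=viewer.capture("top")
cv2.imwrite("pics/c4.png",np.hstack([cv2.resize(p[225:365,262:402],(400,400)),cv2.resize(q[235:355,180:300],(400,400))]))
E
```

```text
time_s: 5.7
tool_pos: [0.5768, 0.2802, 0.2016]
eef_rot: [[-0.396, 0.918, 0.002], [0.918, 0.396, 0.001], [-0.0, 0.002, -1.0]]
ft_force: [0.2, 0.3, -4.7]
gripper_width: 0.0086
gripper_force: 30.0
```

View pics/c4.png

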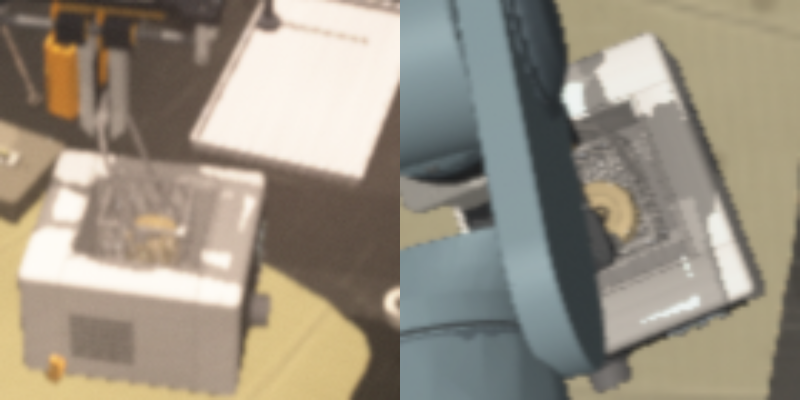

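Converted, -0.015 m / 0.4 = -0.0375.

```bash
echo '[[[0,0,-0.0375,0,0,0],[0,0,-0.0375,0,0,0],[0,0,-0.0375,0,0,0],[0,0,-0.0375,0,0,0],[0,0,-0.0375,0,0,0],[0,0,-0.0375,0,0,0],[0,0,-0.0375,0,0,0],[0,0,0,0,0,0],[0,0,0,0,0,0],[0,0,0,0,0,0]]]' > next.json && python3 jog.py next.json; python3 st.py
python3 - <<'E'
from h import *
p,d=viewer.capture("side");q,e=viewer.capture("top");np.save("/tmp/t5.npy",e);np.save("/tmp/s5.npy",d)
cv2.imwrite("pics/c5.png",np.hstack([cv2.resize(p[165:365,232:432],(400,400)),cv2.resize(q[235:355,180:300],(400,400))]))
E
```

```text
time_s: 6.63
tool_pos: [0.5756, 0.2798, 0.3036]
eef_rot: [[-0.396, 0.918, -0.002], [0.918, 0.396, -0.001], [0.0, -0.003, -1.0]]
ft_force: [0.2, 0.1, -4.5]
gripper_width: 0.009
gripper_force: 30.0
6.6333 [15.789, 9.277, 84.561, 0.001, 86.31, -7.545] [0.5756, 0.2798, 0.3036]
```

View pics/c5.png

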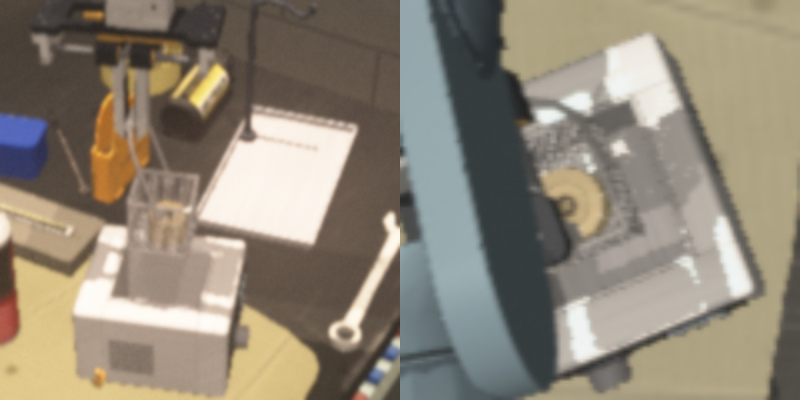

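Run:
```python
from h import *
np.set_printoptions(precision=4,suppress=True)
d=np.load("/tmp/t5.npy");s=np.load("/tmp/s5.npy")
print("cap",onz("top",229.5,296.5,.206))
def pt(n,dd,u,v):
    o,r=ray(n,u,v);return o+r*dd[v,u]
P=np.array([pt("top",d,u,v) for v in range(235,330) for u in range(210,290) if d[v,u]>0])
P=P[(P[:,2]>.16)&(P[:,2]<.25)];R=P[P[:,2]>.225];print(len(R),R.min(0),R.max(0),np.median(P[:,2]))
Q=np.array([pt("side",s,u,v) for v in range(225,330) for u in range(280,340) if s[v,u]>0])
Q=Q[(Q[:,2]>.155)&(Q[:,2]<.245)];print(len(Q),Q.min(0),Q.max(0))
for A in(R,Q): print(cv2.minAreaRect(A[:,:2].astype(np.float32)))
```

```text
cap [0.5386 0.2633 0.206 ]Traceback (most recent call last):
  File "<stdin>", line 7, in <module>
  File "<stdin>", line 6, in pt
  File "h.py", line 4, in ray
    m=viewer.camera_model(n); K=np.array(m["mtx"]);R=np.array(m["orientation"])
ValueError: time passes only in moves, steps and waits
```

Converted, -0.024 m / 0.4 = -0.06, -0.016 m / 0.4 = -0.04.

```bash
sed -i 's/^def ray/from functools import cache\n@cache\ndef cm(n): return viewer.camera_model(n)\ndef ray/; s/m=viewer.camera_model(n)/m=cm(n)/' h.py
echo '[[[-0.02,-0.005,0,0,0,0],[-0.04,-0.01,0,0,0,0],[-0.06,-0.0155,0,0,0,0],[-0.06,-0.0155,0,0,0,0],[-0.06,-0.0155,0,0,0,0],[-0.06,-0.0155,0,0,0,0],[-0.06,-0.0155,0,0,0,0],[-0.06,-0.0155,0,0,0,0],[-0.06,-0.0155,0,0,0,0],[-0.06,-0.0155,0,0,0,0],[-0.06,-0.0155,0,0,0,0],[-0.06,-0.0155,0,0,0,0]]]' > next.json && python3 jog.py next.json
echo '[[[-0.045,-0.012,0,0,0,0],[-0.02,-0.0058,0,0,0,0],[-0.01,-0.0025,0,0,0,0],[0,0,0,0,0,0.0262],[0,0,0,0,0,0.0262],[0,0,0,0,0,0.0349],[0,0,0,0,0,0.0349],[0,0,0,0,0,0.0375],[0,0,0,0,0,0],[0,0,0,0,0,0],[0,0,0,0,0,0],[0,0,0,0,0,0]]]' > next.json && python3 jog.py next.json; python3 st.py
python3 - <<'E'
from h import *
np.set_printoptions(precision=4,suppress=True)
p,s=viewer.capture("side");q,d=viewer.capture("top")
cv2.imwrite("pics/s6.png",p);cv2.imwrite("pics/t6.png",q);np.savez("/tmp/d6.npz",s=s,d=d)
def cloud(n,dd,box):
    u0,v0,u1,v1=box
    return np.array([(lambda o,r:o+r*dd[v,u])(*ray(n,u,v)) for v in range(v0,v1) for u in range(u0,u1) if dd[v,u]>0])
for n,dd,b in(("top",d,(320,180,430,340)),("side",s,(270,140,440,300))):
    P=cloud(n,dd,b);P=P[(P[:,2]>.15)&(P[:,2]<.25)&(abs(P[:,0]-.59)<.07)&(abs(P[:,1]+.02)<.06)]
    if len(P): print(n,len(P),P.min(0),P.max(0),cv2.minAreaRect(P[:,:2].astype(np.float32)))
    cc=(P[:,2]>.17)
E
```

```text
time_s: 7.73
tool_pos: [0.618, 0.0088, 0.3047]
eef_rot: [[-0.396, 0.918, -0.001], [0.918, 0.396, 0.0], [0.001, -0.001, -1.0]]
ft_force: [-0.0, -0.5, -3.5]
gripper_width: 0.009
gripper_force: 30.0
time_s: 8.73
tool_pos: [0.6228, -0.0198, 0.3054]
eef_rot: [[-0.089, 0.996, -0.0], [0.996, 0.089, 0.0], [0.0, -0.0, -1.0]]
ft_force: [-0.0, -0.7, -4.1]
gripper_width: 0.0087
gripper_force: 30.0
8.7333 [-12.234, 6.826, 87.09, 0.008, 86.093, -17.355] [0.6228, -0.0198, 0.3054]
top 15 [ 0.6103 -0.0396  0.1723] [ 0.6226 -0.023   0.2098] ((0.6171337962150574, -0.032313600182533264), (0.01124585885554552, 0.016681866720318794), 13.486495971679688)
side 954 [ 0.5517 -0.0564  0.1675] [0.6266 0.0206 0.2496] ((0.5891916751861572, -0.01812237873673439), (0.0713733360171318, 0.0776328295469284), 4.28194522857666)
```

Converted, 0.02 m / 0.4 = 0.05, 0.015 m / 0.4 = 0.0375.

```bash
echo '[[[0,0,0.025,0,0,0],[0,0,0.05,0,0,0],[0,0,0.05,0,0,0],[0,0,0.05,0,0,0],[0,0,0.05,0,0,0],[0,0,0.05,0,0,0],[0,0,0.05,0,0,0],[0,0,0.0375,0,0,0],[0,0,0.025,0,0,0],[0,0,0.01,0,0,0],[0,0,0,0,0,0],[0,0,0,0,0,0]]]' > next.json && python3 jog.py next.json; echo '[[[0,0,0.0075,0,0,0],[0,0,0.0075,0,0,0],[0,0,0,0,0,0],[0,0,0,0,0,0]]]' > next.json && python3 jog.py next.json;echo '[[[0,0,0.0075,0,0,0],[0,0,0.005,0,0,0],[0,0,0,0,0,0],[0,0,0,0,0,0]]]' > next.json && python3 jog.py next.json
```

```text
time_s: 9.83
tool_pos: [0.6233, -0.0202, 0.1472]
eef_rot: [[-0.088, 0.996, 0.001], [0.996, 0.088, -0.0], [-0.0, 0.001, -1.0]]
ft_force: [0.4, 0.7, -3.7]
gripper_width: 0.0091
gripper_force: 30.0
time_s: 10.17
tool_pos: [0.6228, -0.0201, 0.1406]
eef_rot: [[-0.088, 0.996, 0.0], [0.996, 0.088, -0.0], [-0.0, 0.0, -1.0]]
ft_force: [0.7, -0.1, -5.1]
gripper_width: 0.0085
gripper_force: 30.0
time_s: 10.5
tool_pos: [0.6236, -0.0203, 0.1362]
eef_rot: [[-0.088, 0.996, 0.002], [0.996, 0.088, -0.0], [-0.0, 0.002, -1.0]]
ft_force: [2.0, -0.0, -1.4]
gripper_width: 0.009
gripper_force: 30.0
```

Converted, 0.0015 m / 0.4 = 0.0038.

```bash
echo '[[[0,0,0.0038,0,0,0],[0,0,0,0,0,0],[0,0,0,0,0,0]]]' > next.json && python3 jog.py next.json; echo '[[[0,0,0,0,0,0],[0,0,0,0,0,0],[0,0,0,0,0,0],[0,0,-0.025,0,0,0],[0,0,-0.05,0,0,0],[0,0,-0.0875,0,0,0],[0,0,-0.0875,0,0,0],[0,0,-0.0875,0,0,0],[0,0,-0.0875,0,0,0],[0,0,-0.05,0,0,0]]]' > next.json && python3 jog.py next.json 0.06; python3 st.py
echo '[[[0,0,0,0,0.0611,0],[0,0,0,0,0.0611,0],[0,0,0,0,0.0611,0],[0,0,0,0,0,0],[0,0,0,0,0,0]]]' > next.json && python3 jog.py next.json; python3 st.py
```

```text
time_s: 10.75
tool_pos: [0.6245, -0.0203, 0.1359]
eef_rot: [[-0.088, 0.996, 0.004], [0.996, 0.088, -0.0], [-0.001, 0.004, -1.0]]
ft_force: [2.7, 1.7, 6.3]
gripper_width: 0.0092
gripper_force: 30.0
time_s: 11.58
tool_pos: [0.6234, -0.0203, 0.3293]
eef_rot: [[-0.088, 0.996, 0.005], [0.996, 0.088, -0.001], [-0.002, 0.005, -1.0]]
ft_force: [0.3, -0.7, 0.7]
gripper_width: 0.06
gripper_force: 0.0
11.5833 [-12.26, 6.193, 85.354, -0.011, 88.157, -17.295] [0.6234, -0.0203, 0.3293]
time_s: 12.0
tool_pos: [0.6224, -0.0214, 0.3231]
eef_rot: [[-0.079, 0.996, -0.033], [0.931, 0.086, 0.356], [0.357, -0.002, -0.934]]
ft_force: [0.6, -0.6, -0.1]
gripper_width: 0.06
gripper_force: 0.0
12.0 [-20.941, 9.569, 84.137, 18.801, 95.573, -25.517] [0.6224, -0.0214, 0.3231]
```

```bash
cat > kin.py <<'E'
import numpy as np
from scipy.optimize import least_squares
from scipy.spatial.transform import Rotation as Ro
D=[([-77.642,14.043,89.255,0,76.702,-9.975],[.2469,-.6007,.2045]),
([-77.637,9.474,78.761,0,91.610,-9.974],[.2471,-.6015,.3589]),
([-33.196,-20.197,106.789,.002,93.41,34.496],[.4188,-.1394,.3552]),
([15.763,10.714,87.885,-.003,81.411,-7.376],[.5762,.2796,.2554]),
([15.791,15.165,92.745,.003,72.055,-7.541],[.5764,.28,.1607]),
([-12.234,6.826,87.09,.008,86.093,-17.355],[.6228,-.0198,.3054]),
([-20.941,9.569,84.137,18.801,95.573,-25.517],[.6224,-.0214,.3231])]
def rot(q): return Ro.from_euler("Z",q[0]+10,degrees=True)*Ro.from_euler("YZYZ"[:3],[q[1]+q[2],S4*q[3],q[4]],degrees=True)*Ro.from_euler("Z",S6*q[5]+C6,degrees=True)
S4,S6,C6=1,1,0
def fk(q,p):
    a,h,L,F,E,T=p;q=np.asarray(q,float)
    s2,s3=np.deg2rad(q[1]),np.deg2rad(q[1]+q[2])
    r=a+L*np.sin(s2)+F*np.sin(s3)+E*np.cos(s3);z=h+L*np.cos(s2)+F*np.cos(s3)-E*np.sin(s3)
    return Ro.from_euler("Z",q[0]+10,degrees=True).apply([r,0,z])+T*rot(q).as_matrix()[:,2]
fit=least_squares(lambda p:np.concatenate([fk(q,p)-x for q,x in D]+[.02*(p-[0,.4,.4,.4,0,.25])*0.05]),[0,.4,.4,.4,0,.25])
P=fit.x
E
python3 - <<'E'
import kin,numpy as np
np.set_printoptions(precision=4,suppress=True)
print(kin.P,np.abs(kin.fit.fun).max());q=kin.D[-1][0];print(kin.rot(q).as_matrix())
from h import *
p,s=viewer.capture("side");t,d=viewer.capture("top")
cv2.imwrite("pics/s7.png",p);cv2.imwrite("pics/t7.png",t);np.savez("/tmp/d7.npz",s=s,d=d)
cv2.imwrite("pics/c7.png",np.hstack([cv2.resize(p[180:300,310:430],(400,400)),cv2.resize(t[200:340,330:470],(400,400))]))
E
```

```text
[0.01   0.2882 0.4251 0.5727 0.0832 0.2828] 0.033863485963520595
[[-0.9663 -0.2395 -0.0941]
 [-0.2573  0.9027  0.3449]
 [ 0.0023  0.3575 -0.9339]]
```

View pics/c7.png

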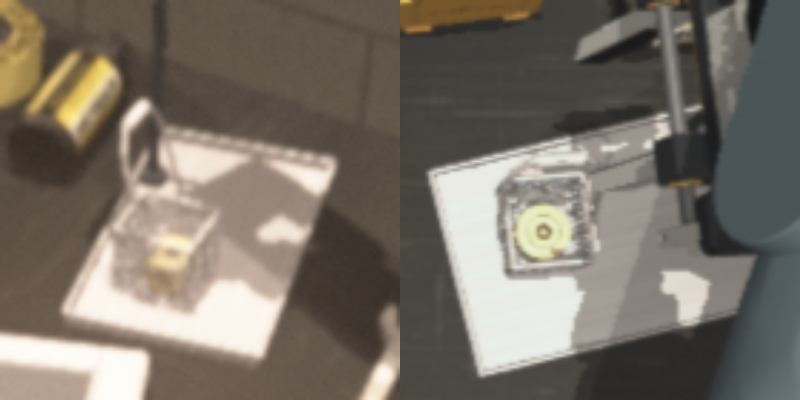

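```bash
sed -i 's/q\[0\]+10/q[0]/g; s/a,h,L,F,E,T=p/a,h,L,F,E,T,B=p/; s/apply(\[r,0,z\])/apply([r,B,z])/; s/\[0,.4,.4,.4,0,.25\]/[0,.4,.4,.4,0,.25,.113]/g' kin.py
cat >> kin.py <<'E'
lo=np.array([-179,-58,7.5,-54,12.2,-157]);hi=np.array([179,129,145,234,165,157])
def ik(pos,R,q0):
    R=Ro.from_matrix(R)
    f=lambda q:np.r_[(fk(q,P)-pos)*10,(rot(q).inv()*R).as_rotvec()]
    r=least_squares(f,np.clip(q0,lo+.1,hi-.1),bounds=(lo,hi));return r.x,np.abs(r.fun).max()
def R_of(yaw,pitch,flip=1):  # pitch: deg below horizontal; y horizontal
    a,b=np.deg2rad([yaw,pitch]);z=np.array([np.cos(a)*np.cos(b),np.sin(a)*np.cos(b),-np.sin(b)])
    y=flip*np.array([-np.sin(a),np.cos(a),0]);return np.c_[np.cross(y,z),y,z]
E
python3 - <<'E'
import kin,numpy as np
np.set_printoptions(precision=4,suppress=True)
print(kin.P,np.abs(kin.fit.fun).max());q=kin.D[-1][0];A=np.array([[-.079,.996,-.033],[.931,.086,.356],[.357,-.002,-.934]])
print(kin.rot(q).inv().as_matrix()@A)
E
```

```text
[-0.0013  0.2742  0.42    0.5701  0.067   0.2802  0.1126] 0.0006573220738188834
[[-0.0002 -0.9997  0.0003]
 [ 1.0002  0.0005  0.    ]
 [ 0.0006 -0.0001  1.0001]]
```

```bash
sed -i 's/S4,S6,C6=1,1,0/S4,S6,C6=1,1,90/' kin.py
python3 - <<'E'
import kin,numpy as np
from h import *
np.set_printoptions(precision=4,suppress=True)
D7=np.load("/tmp/d7.npz")
def cloud(n,dd,box):
    u0,v0,u1,v1=box
    return np.array([(lambda o,r:np.r_[o+r*dd[v,u],u,v])(*ray(n,u,v)) for v in range(v0,v1) for u in range(u0,u1) if dd[v,u]>0])
# top crop scale 2.857: box x 330.., y 200
P=cloud("top",D7["d"],(355,245,410,302));
R=P[(P[:,2]>.055)&(P[:,2]<.08)];print("rim",len(R),R[:,:3].min(0),R[:,:3].max(0),cv2.minAreaRect(R[:,:2].astype(np.float32)))
B=P[(P[:,2]>.14)&(P[:,2]<.17)];print("bar",len(B),B[:,:3].mean(0) if len(B) else 0)
P=cloud("side",D7["s"],(310,180,430,300));
R=P[(P[:,2]>.06)&(P[:,2]<.08)&(P[:,0]<.66)&(abs(P[:,1]+.02)<.06)];print("rim s",len(R),R[:,:3].min(0),R[:,:3].max(0),cv2.minAreaRect(R[:,:2].astype(np.float32)))
B=P[(P[:,2]>.145)&(P[:,2]<.17)];print("bar s",len(B),B[:,:3].mean(0))
for nm,c,z in(("tray",(.5875,-.023),.048),("hook",(.606-.03,-.157),.071+.045+.028)):
  for yaw in(-15,-5,5,14):
    for pit in(45,55,60,65,70):
      for fl in(1,-1):
        R=kin.R_of(yaw,pit,fl)
        best=min((kin.ik(np.r_[c,z]+.019*R[:,2],R,[yaw-10,a,110,b4,60,90*fl+0]) for a in(0,20) for b4 in(0,)),key=lambda t:t[1])
        if best[1]<.01: print(nm,yaw,pit,fl,best[0].round(1))
E
```

```text
rim 254 [ 0.5545 -0.0603  0.0555] [0.6261 0.0111 0.0799] ((0.5910453796386719, -0.02493126690387726), (0.06819241493940353, 0.07149483263492584), 5.709505558013916)
bar 128 [ 0.6207 -0.0206  0.1563]
rim s 173 [ 0.5533 -0.0543  0.06  ] [0.6262 0.0189 0.0797] ((0.5914645791053772, -0.017862260341644287), (0.07014010846614838, 0.07352419197559357), 7.286130905151367)
bar s 77 [ 0.6392 -0.0597  0.1565]
tray -15 55 -1 [-12.7   6.7 125.   -5.8  13.4  97.5]
tray -15 60 -1 [-12.8   7.4 122.4  -3.2  20.2  94.9]
tray -15 65 -1 [-12.9   8.5 119.7  -2.   26.9  93.7]
tray -15 70 -1 [-13.   10.  116.7  -1.3  33.3  93. ]
tray -5 55 -1 [-16.2   6.1 125.7  25.3  15.1  56.3]
tray -5 60 -1 [-15.7   6.9 123.   14.9  21.2  66.8]
tray -5 65 -1 [-15.2   8.1 120.1   9.4  27.4  72.4]
tray -5 70 -1 [-14.8   9.7 117.1   6.   33.7  75.8]
tray 5 45 -1 [-21.7   6.3 130.1  84.6  18.6 -13.8]
tray 5 55 -1 [-19.5   6.3 125.5  42.1  20.8  29.3]
tray 5 60 -1 [-18.5   7.  122.8  28.3  24.9  43.4]
tray 5 65 -1 [-17.5   8.2 120.   19.   29.9  52.8]
tray 5 70 -1 [-16.6   9.8 117.   12.6  35.2  59.3]
tray 14 45 -1 [-25.2   
[... 576 characters left out ...]
-3.9 122.9  29.9  32.9  40.6]
hook -5 60 -1 [-32.   -2.4 120.   22.   37.2  48.4]
hook -5 65 -1 [-30.9  -0.5 116.9  16.   42.   54.2]
hook -5 70 -1 [-29.8   1.6 113.8  11.3  46.9  58.7]
hook 5 45 -1 [-39.1  -3.9 126.6  56.9  35.9   4.4]
hook 5 55 -1 [-35.9  -2.6 121.7  36.6  39.   24.6]
hook 5 60 -1 [-34.4  -1.3 118.9  28.3  41.9  32.7]
hook 5 65 -1 [-32.8   0.3 116.1  21.3  45.4  39.5]
hook 5 70 -1 [-31.3   2.2 113.1  15.5  49.4  45.1]
hook 14 45 -1 [-41.6  -1.5 124.3  57.1  44.   -3.9]
hook 14 55 -1 [-38.   -0.8 119.9  39.7  45.   13.2]
hook 14 60 -1 [-36.1   0.2 117.5  31.8  46.7  20.9]
hook 14 65 -1 [-34.3   1.5 114.9  24.7  49.1  27.8]
hook 14 70 -1 [-32.5   3.1 112.1  18.3  52.1  33.7]
```

Run:
```python
import kin,numpy as np
from workcell import env, viewer, probe_bus, workorder
from scipy.spatial.transform import Rotation as Ro
np.set_printoptions(precision=4,suppress=True)
s=probe_bus.get_state();R0=np.array(s["eef_rot"]);p=np.array(s["tool_pos"])
R=kin.R_of(5.5,55,-1);rv=Ro.from_matrix(R0.T@R).as_rotvec(degrees=True);print(rv,np.linalg.norm(rv)/7.1)
g=np.array([.5855,-.0221,.043])+.019*R[:,2];pre=g-.15*R[:,2]
print("pre",pre,"d tool now",R0.T@(pre-p),"d tool after",R.T@(pre-p))
for f in np.linspace(0,1,5):
    Q=R0@Ro.from_rotvec(rv*f,degrees=True).as_matrix();print(kin.ik(pre,Q,[-25,5,100,25,70,0]))
```

```text
[-42.0808  11.0949  79.2827] 12.738216432042622
pre [ 0.5107 -0.0293  0.1503] d tool now [-0.0618 -0.1123  0.1626] d tool after [-0.1918 -0.0011  0.0781]
(array([-26.0747,   3.3257, 109.3352,  18.1224,  79.0777, -36.4497]), np.float64(8.326672684688674e-16))
(array([-29.576 ,  -2.9534, 116.3479,  25.3645,  71.779 , -21.9184]), np.float64(4.7015752402401745e-11))
(array([-31.3533, -10.1666, 123.8251,  30.9372,  62.8077,  -5.9201]), np.float64(1.1879386363489175e-13))
(array([-30.4211, -17.4707, 130.7078,  33.1139,  52.078 ,  13.787 ]), np.float64(4.5582097124574606e-10))
(array([-25.8312, -22.9941, 135.604 ,  27.7102,  39.8962,  41.5485]), np.float64(2.8744510677941586e-11))
```

The rows are not in the units I measure in: shifts go in shares of 40 cm and turns go in shares of 2 rad. I convert before sending: 6.0987 degrees / 114.5916 = 0.0532.

```bash
echo '[[[0,0,0,-0.0282,0.0074,0.0532],[0,0,0,-0.0282,0.0074,0.0532],[0,0,0,-0.0282,0.0074,0.0532],[0,0,0,-0.0282,0.0074,0.0532],[0,0,0,-0.0282,0.0074,0.0532],[0,0,0,-0.0282,0.0074,0.0532],[0,0,0,-0.0282,0.0074,0.0532],[0,0,0,-0.0282,0.0074,0.0532],[0,0,0,-0.0282,0.0074,0.0532],[0,0,0,-0.0282,0.0074,0.0532],[0,0,0,-0.0282,0.0074,0.0532],[0,0,0,-0.0282,0.0074,0.0532]]]' > next.json && python3 jog.py next.json 0.094
echo '[[[0,0,0,-0.0282,0.0074,0.0532],[-0.06,-0.0005,0.0245,0,0,0],[-0.06,-0.0005,0.0245,0,0,0],[-0.06,-0.0005,0.0245,0,0,0],[-0.06,-0.0005,0.0245,0,0,0],[-0.06,-0.0005,0.0245,0,0,0],[-0.06,-0.0005,0.0245,0,0,0],[-0.06,-0.0005,0.0245,0,0,0],[-0.06,-0.0005,0.0245,0,0,0],[0,0,0,0,0,0],[0,0,0,0,0,0]]]' > next.json && python3 jog.py next.json; python3 st.py
cat > to.py <<'E'
import kin,numpy as np,sys
from workcell import env, viewer, probe_bus, workorder
from scipy.spatial.transform import Rotation as Ro
def go(pos,R):
    s=probe_bus.get_state();R0=np.array(s["eef_rot"]);p=np.array(s["tool_pos"])
    print("d",(R0.T@(np.array(pos)-p)).round(4),"rv",Ro.from_matrix(R0.T@R).as_rotvec(degrees=True).round(2))
E
python3 -c "
from to import *
R=kin.R_of(5.5,55,-1);go(np.array([.5855,-.0221,.043])+.019*R[:,2],R)"
```

```text
time_s: 13.1
tool_pos: [0.6225, -0.0188, 0.325]
eef_rot: [[0.807, 0.21, 0.553], [0.181, -0.978, 0.107], [0.563, 0.013, -0.827]]
ft_force: [-0.6, -0.1, 0.5]
gripper_width: 0.0937
gripper_force: 0.0
time_s: 14.02
tool_pos: [0.5106, -0.028, 0.1496]
eef_rot: [[0.816, 0.096, 0.571], [0.078, -0.995, 0.056], [0.573, -0.001, -0.819]]
ft_force: [-0.2, -0.8, 0.3]
gripper_width: 0.0941
gripper_force: 0.0
14.0167 [-25.693, -22.983, 135.725, 27.774, 39.792, 41.6] [0.5106, -0.028, 0.1496]
d [0.0005 0.0015 0.1494] rv [-0.08  0.01 -0.03]
```

Converted, 0.022 m / 0.4 = 0.055, 0.02 m / 0.4 = 0.05.

```bash
echo '[[[0,0,0.05,0,0,0],[0,0,0.055,0,0,0],[0,0,0.055,0,0,0],[0,0,0.055,0,0,0],[0,0,0.055,0,0,0],[0,0.0025,0.045,0,0,0],[0,0,0.0325,0,0,0],[0,0,0.025,0,0,0],[0,0,0,0,0,0],[0,0,0,0,0,0]]]' > next.json && python3 jog.py next.json; python3 st.py
python3 - <<'E'
from h import *
p,s=viewer.capture("side");t,d=viewer.capture("top")
cv2.imwrite("pics/c8.png",np.hstack([cv2.resize(p[180:300,310:430],(400,400)),cv2.resize(t[200:340,330:470],(400,400))]))
E
```

```text
time_s: 14.85
tool_pos: [0.5981, -0.0214, 0.0292]
eef_rot: [[0.814, 0.097, 0.573], [0.079, -0.995, 0.056], [0.576, -0.001, -0.818]]
ft_force: [-0.6, -0.3, -0.8]
gripper_width: 0.0941
gripper_force: 0.0
14.85 [-19.699, 6.701, 125.675, 44.151, 20.673, 26.686] [0.5981, -0.0214, 0.0292]
```

View pics/c8.png

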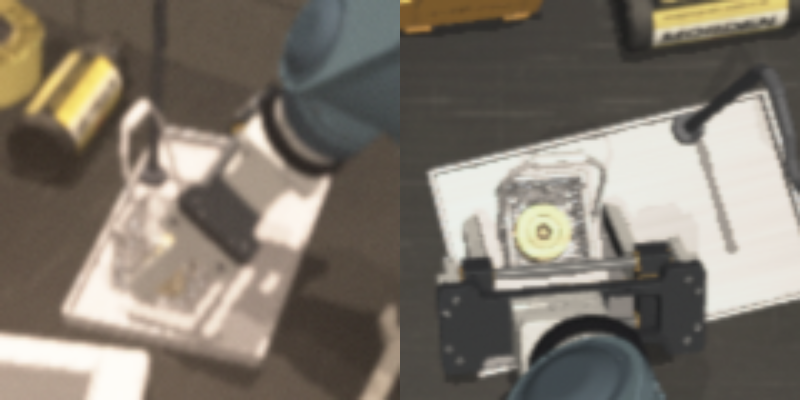

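Converted, -0.0082 m / 0.4 = -0.0205, 0.0058 m / 0.4 = 0.0145.

```bash
echo '[[[0,0,0,0,0,0],[0,0,0,0,0,0],[0,0,0,0,0,0],[0,0,0,0,0,0],[0,0,0,0,0,0],[0,0,0,0,0,0],[0,0,0,0,0,0],[0,0,0,0,0,0]]]' > next.json && python3 jog.py next.json 0.0; echo '[[[0.0145,0,-0.0205,0,0,0],[0.0145,0,-0.0205,0,0,0],[0.0145,0,-0.0205,0,0,0],[0,0,0,0,0,0],[0,0,0,0,0,0]]]' > next.json && python3 jog.py next.json; python3 st.py
```

```text
time_s: 15.62
tool_pos: [0.5961, -0.0219, 0.0277]
eef_rot: [[0.815, 0.095, 0.571], [0.077, -0.995, 0.055], [0.574, -0.001, -0.819]]
ft_force: [-3.5, -1.9, 4.2]
gripper_width: 0.0597
gripper_force: 30.0
time_s: 16.03
tool_pos: [0.5955, -0.0212, 0.0569]
eef_rot: [[0.816, 0.096, 0.57], [0.077, -0.995, 0.057], [0.573, -0.002, -0.82]]
ft_force: [0.4, -0.2, -4.5]
gripper_width: 0.0602
gripper_force: 30.0
16.0333 [-19.782, 2.632, 125.933, 37.691, 23.752, 33.626] [0.5955, -0.0212, 0.0569]
```

```bash
cat > plan.py <<'E'
from to import *
xs=np.array([np.cos(np.deg2rad(14.1)),np.sin(np.deg2rad(14.1)),0]);ys=np.array([-xs[1],xs[0],0])
S=np.array([.6059,-.1575,.229]);off=.026*xs-.001*ys+np.array([0,0,.127]);R=kin.R_of(14.1,55,-1)
tcp=lambda x,dz:S+x*xs+[0,0,dz]-off
E
python3 - <<'E'
from plan import *
np.set_printoptions(precision=3,suppress=True)
for a in((-.05,.033),(0,.033),(0,0),(.032,-.006)): print(a,tcp(*a),kin.ik(tcp(*a),R,[-35,-5,122,38,40,20]))
p=tcp(-.05,.033);go(p,R);s=probe_bus.get_state();up=[*s["tool_pos"][:2],p[2]];go(up,R);print("lateral in new frame",R.T@(p-up))
E
```

```text
(-0.05, 0.033) [ 0.532 -0.175  0.135] (array([-44.741,  -7.255, 125.199,  40.018,  49.757,   7.955]), np.float64(2.2822646550402226e-12))
(0, 0.033) [ 0.58  -0.163  0.135] (array([-39.299,  -1.666, 119.997,  39.493,  46.388,  12.581]), np.float64(6.938893903907228e-15))
(0, 0) [ 0.58  -0.163  0.102] (array([-39.299,   1.737, 120.722,  42.211,  43.264,   8.751]), np.float64(3.1530333899354446e-13))
(0.032, -0.006) [ 0.611 -0.155  0.096] (array([-36.227,   5.727, 117.262,  42.152,  41.136,  11.073]), np.float64(3.852473895449293e-13))
d [-0.019  0.147 -0.109] rv [ 4.82  0.06 -7.12]
d [ 0.045 -0.    -0.064] rv [ 4.82  0.06 -7.12]
lateral in new frame [-0.081  0.134 -0.057]
```

Converted, -0.016 m / 0.4 = -0.04, -0.0135 m / 0.4 = -0.0338, -3.56 degrees / 114.5916 = -0.0311.

```bash
echo '[[[0.028,0,-0.04,0,0,0],[0.028,0,-0.04,0,0,0],[0.028,0,-0.04,0,0,0],[0.028,0,-0.04,0,0,0],[0,0,0,0.021,0.0003,-0.0311],[0,0,0,0.021,0.0003,-0.0311],[-0.0338,0,-0.0238,0,0,0],[-0.0338,0,-0.0238,0,0,0],[-0.0338,0,-0.0238,0,0,0],[-0.0338,0,-0.0238,0,0,0],[-0.0338,0,-0.0238,0,0,0],[-0.0338,0,-0.0238,0,0,0]]]' > next.json && python3 jog.py next.json; echo '[[[0,0.025,0,0,0,0],[0,0.05,0,0,0,0],[0,0.05,0,0,0,0],[0,0.05,0,0,0,0],[0,0.05,0,0,0,0],[0,0.05,0,0,0,0],[0,0.035,0,0,0,0],[0,0.025,0,0,0,0],[0,0,0,0,0,0],[0,0,0,0,0,0]]]' > next.json && python3 jog.py next.json
python3 - <<'E'
from plan import *
go(tcp(-.05,.033),R)
from h import *
p,s=viewer.capture("side");t,d=viewer.capture("top");cv2.imwrite("pics/s9.png",p);cv2.imwrite("pics/t9.png",t)
def cloud(n,dd,box):
    u0,v0,u1,v1=box
    return np.array([(lambda o,r:np.r_[o+r*dd[v,u],u,v])(*ray(n,u,v)) for v in range(v0,v1) for u in range(u0,u1) if dd[v,u]>0])
np.set_printoptions(precision=4,suppress=True)
for n,dd,b in(("top",d,(390,200,490,340)),("side",s,(320,120,430,270))):
    P=cloud(n,dd,b)[:,:3];Q=np.c_[(P-S)@xs,(P-S)@ys,P[:,2]]
    m=(abs(Q[:,1])<.02)&(Q[:,2]>.235)&(Q[:,2]<.29)&(abs(Q[:,0]+.05)<.03);print(n,m.sum(),Q[m].mean(0) if m.any() else 0,Q[m].min(0) if m.any() else 0,Q[m].max(0) if m.any() else 0)
E
```

```text
time_s: 17.03
tool_pos: [0.4983, -0.0452, 0.1339]
eef_rot: [[0.795, 0.244, 0.555], [0.199, -0.97, 0.141], [0.572, -0.001, -0.82]]
ft_force: [-0.7, -0.0, -4.0]
gripper_width: 0.0599
gripper_force: 30.0
time_s: 17.87
tool_pos: [0.5323, -0.1756, 0.1351]
eef_rot: [[0.795, 0.243, 0.556], [0.199, -0.97, 0.14], [0.574, -0.001, -0.819]]
ft_force: [1.0, -0.1, -4.6]
gripper_width: 0.0598
gripper_force: 30.0
d [-0.0003 -0.0006 -0.0001] rv [-0.01 -0.01 -0.06]
top 102 [-0.0472  0.0052  0.2651] [-0.0518 -0.009   0.2592] [-0.0426  0.0199  0.2701]
side 29 [-0.0463  0.002   0.2628] [-0.051  -0.0195  0.2507] [-0.0409  0.0179  0.2665]
```

Run:
```python
from plan import *
from h import *
p,s=viewer.capture("side");t,d=viewer.capture("top")
def cloud(n,dd,box):
    u0,v0,u1,v1=box
    return np.array([(lambda o,r:np.r_[o+r*dd[v,u],u,v])(*ray(n,u,v)) for v in range(v0,v1) for u in range(u0,u1) if dd[v,u]>0])
np.set_printoptions(precision=4,suppress=True)
for n,dd,b in(("top",d,(390,200,490,340)),("side",s,(320,100,450,270))):
    P=cloud(n,dd,b)[:,:3];Q=np.c_[(P-S)@xs,(P-S)@ys,P[:,2]]
    for z0 in (.25,.258):
        m=(abs(Q[:,1])<.06)&(Q[:,2]>z0)&(Q[:,2]<.275)&(abs(Q[:,0]+.05)<.012);print(n,m.sum(),np.percentile(Q[m],[2,50,98],axis=0))
    m=(abs(Q[:,1])<.02)&(Q[:,2]>.2)&(Q[:,2]<.25)&(abs(Q[:,0])<.022);print(n,"hook",m.sum(),np.percentile(Q[m],[2,50,98],axis=0) if m.any() else 0)
cv2.imwrite("pics/c9.png",np.hstack([cv2.resize(p[130:250,330:450],(400,400)),cv2.resize(t[210:330,380:500],(400,400))]))
```

```text
top 133 [[-0.0524 -0.008   0.2513]
 [-0.0478  0.0087  0.265 ]
 [-0.0422  0.0302  0.2689]]
top 117 [[-0.0517 -0.0081  0.2603]
 [-0.0471  0.0066  0.2656]
 [-0.0422  0.0233  0.269 ]]
top hook 123 [[-0.0192 -0.0042  0.2205]
 [-0.0001  0.0011  0.2278]
 [ 0.0211  0.0041  0.2404]]
side 46 [[-0.0497 -0.0177  0.2507]
 [-0.0466  0.0121  0.2625]
 [-0.0413  0.0321  0.2694]]
side 34 [[-0.0495 -0.0121  0.2599]
 [-0.0461  0.011   0.2637]
 [-0.0411  0.0282  0.2697]]
side hook 61 [[-0.0173  0.0012  0.2153]
 [ 0.      0.007   0.2252]
 [ 0.0213  0.0123  0.2385]]
```

View pics/c9.png

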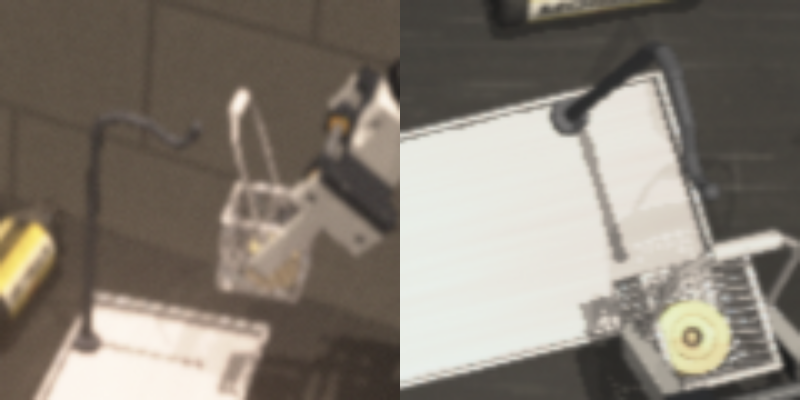

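Converted, 0.0077 m / 0.4 = 0.0193, 0.0055 m / 0.4 = 0.0138.

```bash
echo '[[[0,0.0138,0,0,0,0],[0.0193,0,0.0135,0,0,0],[0.0193,0,0.0135,0,0,0],[0.0193,0,0.0135,0,0,0],[0.0193,0,0.0135,0,0,0],[0.0193,0,0.0135,0,0,0],[0,0,0,0,0,0],[0,0,0,0,0,0]]]' > next.json && python3 jog.py next.json; echo '[[[-0.0115,0,0.0165,0,0,0],[-0.0115,0,0.0165,0,0,0],[-0.0115,0,0.0165,0,0,0],[0,0,0,0,0,0],[0,0,0,0,0,0]]]' > next.json && python3 jog.py next.json; echo '[[[-0.0058,0,0.0083,0,0,0],[-0.0058,0,0.0083,0,0,0],[0,0,0,0,0,0],[0,0,0,0,0,0]]]' > next.json && python3 jog.py next.json
cat > look.py <<'E'
from plan import *
from h import *
p,s=viewer.capture("side");t,d=viewer.capture("top");cv2.imwrite("pics/sl.png",p);cv2.imwrite("pics/tl.png",t)
def cloud(n,dd,box):
    u0,v0,u1,v1=box
    return np.array([(lambda o,r:np.r_[o+r*dd[v,u],u,v])(*ray(n,u,v)) for v in range(v0,v1) for u in range(u0,u1) if dd[v,u]>0])
np.set_printoptions(precision=4,suppress=True)
for n,dd,b in(("top",d,(390,200,490,340)),("side",s,(320,100,450,270))):
    P=cloud(n,dd,b)[:,:3];Q=np.c_[(P-S)@xs,(P-S)@ys,P[:,2]]
    m=(abs(Q[:,1]-.004)<.02)&(abs(Q[:,1]-.004)>.007)&(Q[:,2]>.2)&(Q[:,2]<.275)&(abs(Q[:,0])<.03)
    print(n,"bar",m.sum(),np.percentile(Q[m],[5,50,95],axis=0) if m.any() else 0)
E
python3 look.py
```

```text
time_s: 18.73
tool_pos: [0.58, -0.1692, 0.1358]
eef_rot: [[0.794, 0.244, 0.557], [0.2, -0.97, 0.14], [0.574, 0.001, -0.819]]
ft_force: [0.5, -1.1, -4.6]
gripper_width: 0.06
gripper_force: 30.0
time_s: 19.15
tool_pos: [0.5789, -0.1694, 0.1106]
eef_rot: [[0.795, 0.242, 0.556], [0.198, -0.97, 0.14], [0.573, -0.001, -0.819]]
ft_force: [-0.1, -0.1, -4.4]
gripper_width: 0.0599
gripper_force: 30.0
time_s: 19.48
tool_pos: [0.5796, -0.1697, 0.1036]
eef_rot: [[0.794, 0.243, 0.557], [0.199, -0.97, 0.139], [0.574, 0.0, -0.819]]
ft_force: [0.2, 0.2, -4.2]
gripper_width: 0.0595
gripper_force: 30.0
top bar 82 [[-0.007  -0.0143  0.2192]
 [-0.0006 -0.0044  0.2326]
 [ 0.0057  0.0219  0.236 ]]
side bar 31 [[-0.0023 -0.0106  0.219 ]
 [ 0.002   0.0142  0.2306]
 [ 0.0163  0.0225  0.2345]]
```

Converted, 0.0062 m / 0.4 = 0.0155, 0.0054 m / 0.4 = 0.0135.

```bash
echo '[[[-0.003,0,0.004,0,0,0],[0.0135,0,0.0155,0,0,0],[0,0,0,0,0,0],[0.0135,0,0.0155,0,0,0],[0,0,0,0,0,0]]]' > next.json && python3 jog.py next.json; echo '[[[0.0135,0,0.0155,0,0,0],[0,0,0,0,0,0],[0.0135,0,0.0155,0,0,0],[0,0,0,0,0,0],[0,0,0,0,0,0]]]' > next.json && python3 jog.py next.json; python3 look.py
```

```text
time_s: 20.0
tool_pos: [0.596, -0.1656, 0.0979]
eef_rot: [[0.794, 0.243, 0.558], [0.2, -0.97, 0.139], [0.575, 0.001, -0.818]]
ft_force: [0.2, 0.9, -3.6]
gripper_width: 0.0598
gripper_force: 30.0
time_s: 20.42
tool_pos: [0.6121, -0.1629, 0.0955]
eef_rot: [[0.792, 0.242, 0.56], [0.199, -0.97, 0.137], [0.577, 0.003, -0.817]]
ft_force: [0.4, -1.9, 3.1]
gripper_width: 0.0599
gripper_force: 30.0
top bar 75 [[-0.0049 -0.0148  0.2159]
 [-0.     -0.0045  0.2304]
 [ 0.0046  0.0218  0.2348]]
side bar 31 [[-0.0028 -0.0142  0.2176]
 [ 0.0014  0.0121  0.228 ]
 [ 0.0101  0.0215  0.2345]]
```

Converted, -0.0008 m / 0.4 = -0.002, 0.0006 m / 0.4 = 0.0015.

```bash
echo '[[[0.0015,0,-0.002,0,0,0],[0,0,0,0,0,0],[0,0,0,0,0,0],[0,0,0,0,0,0]]]' > next.json && python3 jog.py next.json; echo '[[[0,0,0,0,0,0],[0,0,0,0,0,0],[0,0,0,0,0,0],[0,0,0,0,0,0],[0,0,0,0,0,0],[0,0,0,0,0,0]]]' > next.json && python3 jog.py next.json .094; echo '[[[0,0,-0.02,0,0,0],[0,0,-0.0375,0,0,0],[0,0,-0.05,0,0,0],[0,0,-0.05,0,0,0],[0,0,-0.05,0,0,0],[0,0,-0.05,0,0,0],[0,0,-0.05,0,0,0],[0,0,-0.05,0,0,0],[0,0,-0.025,0,0,0],[0,0,0,0,0,0],[0,0,0,0,0,0],[0,0,0,0,0,0]]]' > next.json && python3 jog.py next.json;python3 look.py
python3 - <<'E'
import cv2,numpy as np
p=cv2.imread("pics/sl.png");t=cv2.imread("pics/tl.png")
cv2.imwrite("pics/c10.png",np.hstack([cv2.resize(p[130:270,320:460],(400,400)),cv2.resize(t[200:330,370:500],(400,400))]))
E
```

```text
time_s: 20.85
tool_pos: [0.6109, -0.1626, 0.0955]
eef_rot: [[0.793, 0.242, 0.558], [0.199, -0.97, 0.138], [0.575, 0.002, -0.818]]
ft_force: [0.7, -2.5, 3.9]
gripper_width: 0.0602
gripper_force: 30.0
time_s: 21.35
tool_pos: [0.6104, -0.1617, 0.0947]
eef_rot: [[0.794, 0.243, 0.557], [0.199, -0.97, 0.139], [0.574, 0.0, -0.819]]
ft_force: [0.0, -0.3, 0.2]
gripper_width: 0.0939
gripper_force: 0.0
time_s: 22.35
tool_pos: [0.5251, -0.1828, 0.2192]
eef_rot: [[0.794, 0.243, 0.557], [0.199, -0.97, 0.14], [0.574, -0.0, -0.819]]
ft_force: [0.3, 0.0, -0.3]
gripper_width: 0.0937
gripper_force: 0.0
top bar 73 [[-0.0047 -0.0149  0.2181]
 [-0.0003 -0.0045  0.2299]
 [ 0.0059  0.0222  0.2343]]
side bar 32 [[-0.0081 -0.0122  0.2163]
 [ 0.0021  0.0122  0.2281]
 [ 0.0251  0.0229  0.2374]]
```

View pics/c10.png

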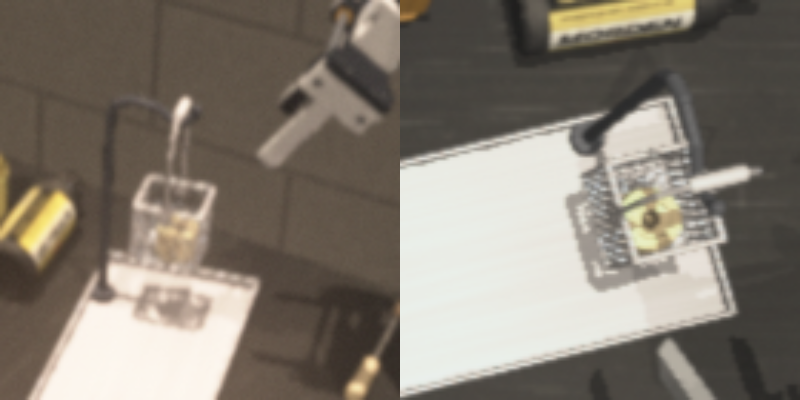

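The basket hangs upright in the dip of the hook, with the cap (brass, at about 650,220 in the right crop) inside it and the gripper clear. I let it settle for about a second and then hand in.

Converted, -0.02 m / 0.4 = -0.05.

```bash
echo '[[[0,0,-0.05,0,0,0],[0,0,0,0,0,0],[0,0,0,0,0,0],[0,0,0,0,0,0],[0,0,0,0,0,0],[0,0,0,0,0,0],[0,0,0,0,0,0],[0,0,0,0,0,0],[0,0,0,0,0,0],[0,0,0,0,0,0],[0,0,0,0,0,0],[0,0,0,0,0,0]]]' > next.json && python3 jog.py next.json >/dev/null; echo '[[[0,0,0,0,0,0],[0,0,0,0,0,0],[0,0,0,0,0,0],[0,0,0,0,0,0],[0,0,0,0,0,0],[0,0,0,0,0,0],[0,0,0,0,0,0],[0,0,0,0,0,0]]]' > next.json && python3 jog.py next.json | head -1; python3 look.py; python3 -c "
from workcell import env, viewer, probe_bus, workorder;print(workorder.job_done())"
```

```text
time_s: 24.12
top bar 72 [[-0.009  -0.0145  0.219 ]
 [-0.0003 -0.0046  0.2301]
 [ 0.005   0.0219  0.2355]]
side bar 30 [[-0.0066 -0.0145  0.2173]
 [ 0.0008  0.013   0.2285]
 [ 0.0139  0.0218  0.2355]]
the job is handed in; nothing more can be done
None
```

The job is handed in at about 24 s: the last pictures show the basket hanging upright and let go in the dip of the drain hook, with the brass cap in it, but no verdict came back.

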